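Load three seal heads and hold the polisher at its third click

ROBOT

A 6-joint arm with a two-finger parallel gripper is mounted at the origin on the work surface. World frame = base frame: x ahead of the robot, y to its left, z up, the work surface at z = 0. Lengths are in m, angles in rad, forces in N, time in s.
With the tool pointing down it reaches from about 0.25 to 0.725 m from the base axis. Payload 4 kg.
Tool frame: the origin (TCP) lies between the finger pads; the fingertips stand 8 mm ahead of it and the grasp point (between the pads) lies 11 mm behind it; z points along the fingers, y is the direction in which the jaws open and shut (so a half turn about z gives the same grasp; the last joint's range is limited). The gripper opens to 85 mm and grips with 20 to 120 N. Pads are 22 mm wide; open, the fingers measure 114 mm over their backs; the gripper's body (76 mm by 85 mm) begins 54 mm behind the grasp point. The pads swing forward as they close: fully open they stand 13 mm farther back than shut.
Start: joints at [-1.237, 0.241, 0.005, 1.335, 0, 1.571], TCP at [0.164, -0.472, 0.239] pointing down, gripper open.
Joint ranges: [-2.72, 2.72], [-1.05, 1.87], [-1.09, 1.28], [-1.99, 2.15], [-1.42, 1.44], [-3.14, 3.14]. Speed limits (rad/s): [2.79, 2.79, 3.14, 3.14, 3.14, 3.14].

INTERFACE

Orientations are given as a unit quaternion [x, y, z, w].
In Python, from workcell import * gives the robot as it stands.
- The arm moves only by the tool send_rows, never from a script. Its argument "increments" is a list that holds one entry, the list of rows, each a list of 6 numbers: the shift along the tool's x, y, z in units of 50 mm (1.0 is 50 mm), then the turn, a rotation vector about the tool's x, y, z in units of 10 degrees (1.0 is 10 degrees). In form: [[[x, y, z, ax, ay, az], ...]]. A call has 1 to 8 rows; each row shifts and turns the commanded pose from where the row before left it, along the tool's axes as they then stand; what a row does not reach is not made up. A row lasts 1/8 s, in which the tool goes at most 62.5 mm and 10.7 degrees, less where a joint would pass 70% of its speed; a pose out of reach is approached as far as the arm can. A call with a number of a shift or a turn outside -1 to 1 is refused whole. A call with a gripper value outside its range is refused whole. "grip" is the closure, from 0 (fully open) to 1 (shut), set as the call begins (left out, the last holds). The fingers move at their own pace and stop on an object; the grip force is fixed at half the most. Time passes only in rows, so rows that do not move let the fingers close. It gives the time, the measured TCP pose, the force and the opening at its end, in the units of the state.
- get_obs(): the state, without advancing time (a new reading comes with each control period).
- camera(name): name is "side" or "top"; returns a dict with "color" (384x512x3 uint8, red, green, blue), "z_map" (384x512 float32, m along the optical axis (not along the pixel's ray), 0 where there is no reading), "intrinsics" (3x3 intrinsics, pixels), "dist" ([k1, k2, p1, p2, k3] as OpenCV has them; the pictures are not rectified), "pose" (4x4, takes a point from camera to world coordinates). Camera axes: x right, y down, z forward; pixel columns grow to the right and rows downward; lengths in m; the calibration is good to about 2 mm. A picture is of the moment at which its call begins.
- job_done(): hands the job in, once; it reports no verdict.
The state is a dict: "clock": time; "joint_pos": joint angles; "joint_vel": joint speeds; "tau": joint torques, N m; "eef_pos": TCP position; "tool_rot": TCP orientation; "ft_force": force on the tool from outside, world axes, zero at the start; "ft_torque": the same for the moment, N m; "grip_width": finger opening in m.
Only numpy, scipy, OpenCV 4.12 (cv2) and the standard library are available. Lean on these libraries where they do the work, as an engineer would, in place of code of your own. Each camera call takes 0.05 s, during which the arm holds its last target.

TASK

The polisher's tray needs exactly three brass seal heads: one is in it already, so add two of the four from the grey felt mat, standing stem up on the tray floor, and leave the other two standing where they are. Then press the polisher's spring-return paddle down with the fingers past its first and second clicks to the third, short of the bottom stop, and finish the program while still holding it there. Do not let go of the paddle at the end, and leave the other things on the desk as they stand.

Things in the scene. Friction and masses are not known exactly. Their poses are not given: they have to be found in the camera images.
- head0_mid (a point): brass seal head standing on its face: a disc 28 mm in diameter and 12 mm thick with an upright round stem 14 mm in diameter on top, 34 mm tall in all, about 85 g; this point lies on its axis, 17 mm above its underside. This one already stands in the polisher's tray.
- head1_mid (a point): brass seal head standing on its face: a disc 28 mm in diameter and 12 mm thick with an upright round stem 14 mm in diameter on top, 34 mm tall in all, about 85 g; this point lies on its axis, 17 mm above its underside. One of four alike that stand on the grey felt mat, at least 65 mm apart.
- head2_mid (a point): brass seal head standing on its face: a disc 28 mm in diameter and 12 mm thick with an upright round stem 14 mm in diameter on top, 34 mm tall in all, about 85 g; this point lies on its axis, 17 mm above its underside. One of four alike that stand on the grey felt mat, at least 65 mm apart.
- head3_mid (a point): brass seal head standing on its face: a disc 28 mm in diameter and 12 mm thick with an upright round stem 14 mm in diameter on top, 34 mm tall in all, about 85 g; this point lies on its axis, 17 mm above its underside. One of four alike that stand on the grey felt mat, at least 65 mm apart.
- head4_mid (a point): brass seal head standing on its face: a disc 28 mm in diameter and 12 mm thick with an upright round stem 14 mm in diameter on top, 34 mm tall in all, about 85 g; this point lies on its axis, 17 mm above its underside. One of four alike that stand on the grey felt mat, at least 65 mm apart.
- tray (a point): centre of the inner floor of the steel tray on top of the polisher (floor 114 mm above the desk); the tray is 122 mm (x) by 132 mm (y) inside, its walls rise 14 mm above its floor and are 4 mm thick; x points away from the polisher's front, y to its left as seen by the robot
- paddle_top (a point): centre of the flat top of the polisher's white speed paddle, 40 mm (front to back) x 50 mm (wide) x 10 mm thick; it juts out of the polisher's front, at the right, its middle 35 mm in front of the housing; at rest its top is 125 mm above the desk; the point moves down with it. The housing top is 110 mm above the desk
- paddle (a joint): how far the paddle is pressed straight down, in m: 0 at rest (up), clicks at 0.016, 0.032 and 0.048 (the third), bottom stop at 0.060. A spring pushes it back up with about 4 N at rest, growing to about 8 N at the third click; bumps lie between the clicks (tops at 0.008, 0.024, 0.040 and 0.056): 2.5 N more resistance 4 mm before each top, 2.5 N less 4 mm past it. Released, it springs back to 0
- polisher: fixed grey housing of the seal polisher, 180 mm (x) x 280 mm (y) x 110 mm tall; origin on the desk under its centre, x pointing away from its front face, which looks towards the robot
- mat: fixed grey felt mat 190 x 190 x 6 mm, origin at its underside's centre
- stopper: small green glass stopper, 24 mm wide, 24 mm tall, standing in the middle of the grey felt mat among the seal heads; a bystander to be left alone; origin at the centre of its underside
- wax_jar: small amber jar with a brass lid, 42 mm wide, 50 mm tall, standing on top of the polisher behind the paddle and beside the tray; a bystander to be left alone; origin at the centre of its underside
- candle: unlit pillar candle on a round brass foot 84 mm wide, 97 mm tall, beyond the mat; a bystander to be left alone; origin at the centre of its underside
- ink_bottle: ink bottle with a black cap, 60 mm wide, 62 mm tall, beyond the mat; a bystander to be left alone; origin at the centre of its underside
- green_bottle: green glass bottle, 68 mm wide, 190 mm tall, left of the polisher; a bystander to be left alone; origin at the centre of its underside
- notebook: closed notebook 110 x 155 x 21 mm lying flat, near the robot on its left; a bystander to be left alone; origin at the centre of its underside
- wood_grip: turned wooden stamp handle, 84 mm long, 28 mm thick, lying near the robot on its right; a bystander to be left alone; origin at the centre of its underside
Mind the look-alikes: they are no part of the job. Leave any pink look-alike of the part that bears head2_mid alone.

How it is judged:
On the way, in this order (a step that is already met when the one before it is completed fails the run):
1. exactly three seal heads stand released in the tray, stem up, the other two still where they stood on the mat, the paddle not yet pressed (x of head0_mid in the frame of tray between -0.056 and 0.056 m and y of head0_mid in the frame of tray between -0.061 and 0.061 m and z of head0_mid in the frame of tray between 0.012 and 0.023 m and angle between head0_mid's own z axis and vertical below 0.2 rad and contact force between the fingers and head0 below 0.1 N and ((x of head1_mid in the frame of tray between -0.056 and 0.056 m and y of head1_mid in the frame of tray between -0.061 and 0.061 m and z of head1_mid in the frame of tray between 0.012 and 0.023 m and angle between head1_mid's own z axis and vertical below 0.2 rad and contact force between the fingers and head1 below 0.1 N) or (distance of head1_mid from where it was at the start of the episode below 0.015 m and angle between head1_mid's own z axis and vertical below 0.2 rad)) and ((x of head2_mid in the frame of tray between -0.056 and 0.056 m and y of head2_mid in the frame of tray between -0.061 and 0.061 m and z of head2_mid in the frame of tray between 0.012 and 0.023 m and angle between head2_mid's own z axis and vertical below 0.2 rad and contact force between the fingers and head2 below 0.1 N) or (distance of head2_mid from where it was at the start of the episode below 0.015 m and angle between head2_mid's own z axis and vertical below 0.2 rad)) and ((x of head3_mid in the frame of tray between -0.056 and 0.056 m and y of head3_mid in the frame of tray between -0.061 and 0.061 m and z of head3_mid in the frame of tray between 0.012 and 0.023 m and angle between head3_mid's own z axis and vertical below 0.2 rad and contact force between the fingers and head3 below 0.1 N) or (distance of head3_mid from where it was at the start of the episode below 0.015 m and angle between head3_mid's own z axis and vertical below 0.2 rad)) and ((x of head4_mid in the frame of tray between -0.056 and 0.056 m and y of head4_mid in the frame of tray between -0.061 and 0.061 m and z of head4_mid in the frame of tray between 0.012 and 0.023 m and angle between head4_mid's own z axis and vertical below 0.2 rad and contact force between the fingers and head4 below 0.1 N) or (distance of head4_mid from where it was at the start of the episode below 0.015 m and angle between head4_mid's own z axis and vertical below 0.2 rad)) and ((height (world z) of each of head1_mid, head2_mid above 0.1 m and height (world z) of each of head3_mid, head4_mid below 0.1 m) or (height (world z) of each of head1_mid, head3_mid above 0.1 m and height (world z) of each of head2_mid, head4_mid below 0.1 m) or (height (world z) of each of head1_mid, head4_mid above 0.1 m and height (world z) of each of head2_mid, head3_mid below 0.1 m) or (height (world z) of each of head1_mid, head4_mid below 0.1 m and height (world z) of each of head2_mid, head3_mid above 0.1 m) or (height (world z) of each of head1_mid, head3_mid below 0.1 m and height (world z) of each of head2_mid, head4_mid above 0.1 m) or (height (world z) of each of head1_mid, head2_mid below 0.1 m and height (world z) of each of head3_mid, head4_mid above 0.1 m)) and value of joint paddle below 0.006 m), for 0.2 s.
2. the paddle is held at its third click by the fingers (value of joint paddle between 0.043 and 0.054 m and contact force between the fingers and paddle above 2 N), for 0.3 s.
At the end, for the whole second after the job is handed in: Fingers still press the paddle (over 2 N), which stands still at its third click (43 to 54 mm down); exactly three seal heads stand stem up (within 0.2 rad) on the tray floor, released by the fingers; the other two stand within 15 mm of their start (all of step 2 and x of head0_mid in the frame of tray between -0.056 and 0.056 m and y of head0_mid in the frame of tray between -0.061 and 0.061 m and z of head0_mid in the frame of tray between 0.012 and 0.023 m and angle between head0_mid's own z axis and vertical below 0.2 rad and contact force between the fingers and head0 below 0.1 N and ((x of head1_mid in the frame of tray between -0.056 and 0.056 m and y of head1_mid in the frame of tray between -0.061 and 0.061 m and z of head1_mid in the frame of tray between 0.012 and 0.023 m and angle between head1_mid's own z axis and vertical below 0.2 rad and contact force between the fingers and head1 below 0.1 N) or (distance of head1_mid from where it was at the start of the episode below 0.015 m and angle between head1_mid's own z axis and vertical below 0.2 rad)) and ((x of head2_mid in the frame of tray between -0.056 and 0.056 m and y of head2_mid in the frame of tray between -0.061 and 0.061 m and z of head2_mid in the frame of tray between 0.012 and 0.023 m and angle between head2_mid's own z axis and vertical below 0.2 rad and contact force between the fingers and head2 below 0.1 N) or (distance of head2_mid from where it was at the start of the episode below 0.015 m and angle between head2_mid's own z axis and vertical below 0.2 rad)) and ((x of head3_mid in the frame of tray between -0.056 and 0.056 m and y of head3_mid in the frame of tray between -0.061 and 0.061 m and z of head3_mid in the frame of tray between 0.012 and 0.023 m and angle between head3_mid's own z axis and vertical below 0.2 rad and contact force between the fingers and head3 below 0.1 N) or (distance of head3_mid from where it was at the start of the episode below 0.015 m and angle between head3_mid's own z axis and vertical below 0.2 rad)) and ((x of head4_mid in the frame of tray between -0.056 and 0.056 m and y of head4_mid in the frame of tray between -0.061 and 0.061 m and z of head4_mid in the frame of tray between 0.012 and 0.023 m and angle between head4_mid's own z axis and vertical below 0.2 rad and contact force between the fingers and head4 below 0.1 N) or (distance of head4_mid from where it was at the start of the episode below 0.015 m and angle between head4_mid's own z axis and vertical below 0.2 rad)) and ((height (world z) of each of head1_mid, head2_mid above 0.1 m and height (world z) of each of head3_mid, head4_mid below 0.1 m) or (height (world z) of each of head1_mid, head3_mid above 0.1 m and height (world z) of each of head2_mid, head4_mid below 0.1 m) or (height (world z) of each of head1_mid, head4_mid above 0.1 m and height (world z) of each of head2_mid, head3_mid below 0.1 m) or (height (world z) of each of head1_mid, head4_mid below 0.1 m and height (world z) of each of head2_mid, head3_mid above 0.1 m) or (height (world z) of each of head1_mid, head3_mid below 0.1 m and height (world z) of each of head2_mid, head4_mid above 0.1 m) or (height (world z) of each of head1_mid, head2_mid below 0.1 m and height (world z) of each of head3_mid, head4_mid above 0.1 m)) and velocity of joint paddle between -0.02 and 0.02 m/s); the arm keeps its last pose, push and grip.
It fails at once if a bystander is moved more than 25 mm or tipped over (distance of any of stopper, wax_jar, candle, ink_bottle, green_bottle, notebook, wood_grip from where it was at the start of the episode above 0.025 m or angle between any of stopper, wax_jar, candle, ink_bottle, green_bottle, notebook, wood_grip's own z axis and vertical above 0.5 rad).
It also fails if it takes over 54 s, if anything falls off the work surface, if the arm or the gripper's body presses on something with over 40 N, if the wrist force passes 120 N, or if a joint passes its speed limit or range.

## Working session

There is one attempt and no reset: what is moved stays moved. The work goes in short steps, Python scripts to look and compute and a tool call to move; the robot and the scene stay as the last step left them, time stands still between calls to the robot, and variables do not carry over. Pictures are saved under pics/ and viewed, and the job is handed in when it is done.

Besides the shell and the picture viewer there is one more tool, called after "Request:" as name([rows], argument=value, ...), one row to a line, values as JSON. send_rows: Moves the arm, as the interface text tells. Its arguments: {"type":"object","properties":{"increments":{"type":"array"},"grip":{"type":"number"}},"required":["increments"]}

```bash
ls; mkdir -p pics; python3 - <<'E'
from workcell import *
import cv2,numpy as np
o=get_obs();print({k:np.round(v,3) for k,v in o.items()})
for n in("top","side"):
    c=camera(n);np.savez(f"{n}0.npz",**c);cv2.imwrite(f"pics/{n}0.png",cv2.resize(c["color"][:,:,::-1],(768,576)));print(n,c["intrinsics"],c["dist"],c["pose"])
E
```

```text
pics
{'clock': np.float64(0.0), 'joint_pos': array([-1.237,  0.241,  0.004,  1.335,  0.   ,  1.571]), 'joint_vel': array([ 0.001, -0.001, -0.   , -0.001,  0.001,  0.002]), 'tau': array([-0.0000e+00, -3.7232e+01,  2.5241e+01,  1.7000e-02,  0.0000e+00,
       -0.0000e+00]), 'eef_pos': array([ 0.164, -0.472,  0.238]), 'tool_rot': array([ 0.986,  0.166, -0.   , -0.001]), 'ft_force': array([-0.298,  0.411,  0.27 ]), 'ft_torque': array([-0.016, -0.018,  0.027]), 'grip_width': np.float64(0.085)}
top [[428.78611372   0.         255.76277629]
 [  0.         428.78611372 194.43442575]
 [  0.           0.           1.        ]] [-0.05559349  0.          0.          0.          0.        ] [[ 0.02512051 -0.98390546  0.17691525  0.32598669]
 [-0.99962088 -0.02671779 -0.00665177  0.08176142]
 [ 0.0112715  -0.17668108 -0.98420361  1.361822  ]
 [ 0.          0.          0.          1.        ]]
side [[423.60716851   0.         245.22967486]
 [  0.         423.60716851 192.22105396]
 [  0.           0.           1.        ]] [-0.00611937  0.          0.          0.          0.        ] [[ 0.99636934 -0.06052927  0.05986934  0.47615621]
 [-0.08277341 -0.52421754  0.84755208 -1.00302913]
 [-0.01991715 -0.8494305  -0.5273245   0.75529289]
 [ 0.          0.          0.          1.        ]]
```

View pics/top0.png

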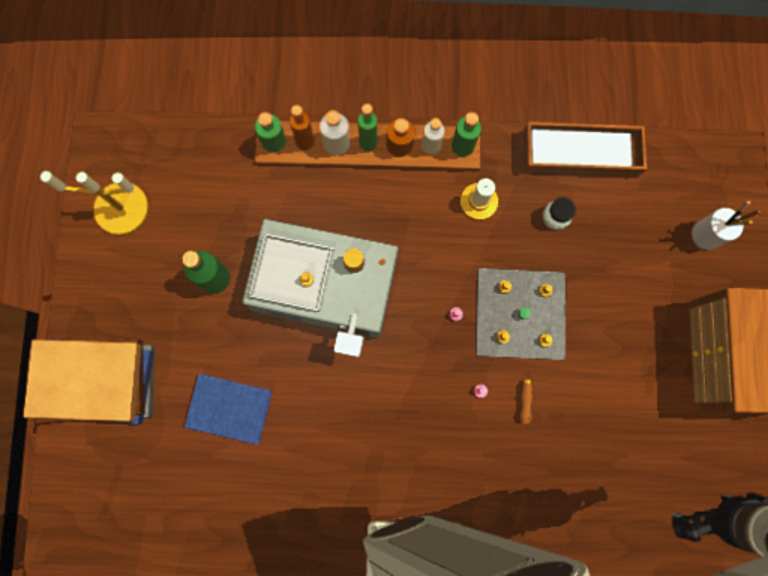

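View pics/side0.png

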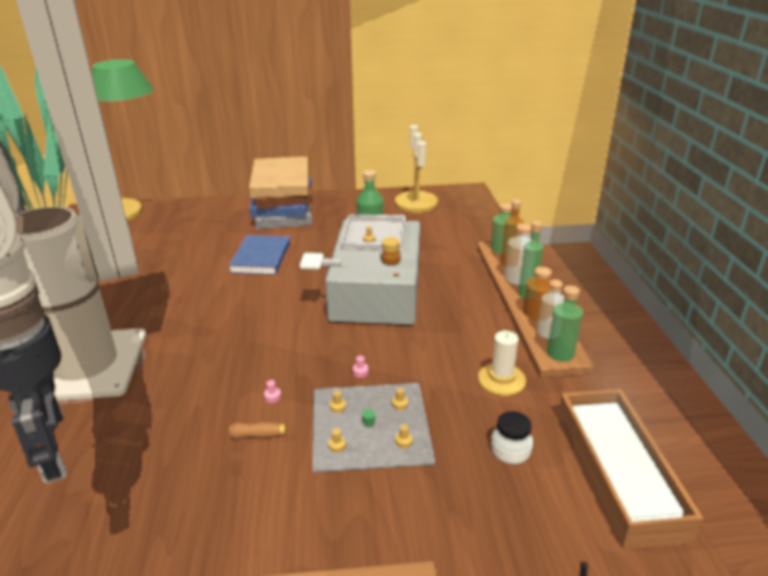

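The top view (768x576) shows four brass heads on the mat at (505,286), (546,290), (503,337) and (546,340), with the stopper at (524,313). The pink look-alikes at (456,314) and (481,391) are off the mat, so they're excluded. The tray is at (291,272) with head0 at (306,279), the paddle is at (349,345) and the jar at (354,259). Next I'll measure.

```bash
cat > h.py <<'E'
import cv2,numpy as np
def load(n,i=0): 
    return dict(np.load(f"{n}{i}.npz"))
def ray(c,uv):
    p=cv2.undistortPoints(np.array(uv,float).reshape(-1,1,2),c["intrinsics"],c["dist"]).reshape(-1,2)
    d=np.c_[p,np.ones(len(p))]@c["pose"][:3,:3].T
    return c["pose"][:3,3],d
def onplane(c,uv,z):
    o,d=ray(c,uv); return o+d*((z-o[2])/d[:,2])[:,None]
def zmap_pts(c):
    h,w=c["z_map"].shape; uu,vv=np.meshgrid(np.arange(w),np.arange(h))
    p=cv2.undistortPoints(np.c_[uu.ravel(),vv.ravel()].astype(float).reshape(-1,1,2),c["intrinsics"],c["dist"]).reshape(-1,2)
    z=c["z_map"].ravel(); P=np.c_[p*z[:,None],z]@c["pose"][:3,:3].T+c["pose"][:3,3]
    return P.reshape(h,w,3)
def blobs(m,mn=8):
    n,l,s,ce=cv2.connectedComponentsWithStats(m.astype(np.uint8))
    return [(l==i) for i in range(1,n) if s[i,4]>=mn]
E
python3 - <<'E'
from h import *
for n in("top","side"):
    c=load(n);P=zmap_pts(c);hsv=cv2.cvtColor(c["color"],cv2.COLOR_RGB2HSV)
    H,S,V=[hsv[...,i].astype(int) for i in range(3)]
    for nm,m in (("brass",(H>=16)&(H<=30)&(S>150)&(V>110)),("pink",(H>145)&(H<178)&(S>60)&(V>120)),("green",(H>50)&(H<80)&(S>120))):
        for b in blobs(m):
            q=P[b];v,u=np.nonzero(b)
            if c["z_map"][b].min()<.1: pass
            ax=np.percentile(q[:,2],90)
            t=q[q[:,2]>q[:,2].max()-.008]
            print(n,nm,b.sum(),"px",u.mean().round(1),v.mean().round(1),"mean",q.mean(0).round(3),"zmax",q[:,2].max().round(3),"topc",t.mean(0).round(3),len(t))
    if n=="top":
        m=(S<60)&(V>150)&(P[...,2]>.1)&(P[...,2]<.14)
        for b in blobs(m,30):
            r=cv2.minAreaRect(P[b][:,:2].astype(np.float32));v,u=np.nonzero(b)
            print("white",b.sum(),u.mean(),v.mean(),r,np.median(P[b][:,2]))
        m=(P[...,2]>.1)&(P[...,2]<.135)&(P[...,1]>-.0)&(P[...,0]<.62)&(P[...,0]>.2)&(P[...,1]<.55)
        for b in blobs(m,30):
            r=cv2.minAreaRect(P[b][:,:2].astype(np.float32));v,u=np.nonzero(b)
            print("raised",b.sum(),u.mean(),v.mean(),r,np.median(P[b][:,2]))
        m=(P[...,2]>.003)&(P[...,2]<.01)&(S<60)
        for b in blobs(m,300):
            r=cv2.minAreaRect(P[b][:,:2].astype(np.float32));v,u=np.nonzero(b)
            print("mat",b.sum(),u.mean(),v.mean(),r,np.median(P[b][:,2]))
    cr=c["color"][:,:,::-1]
    if n=="top": a=cr[170:270,300:390];b2=cr[140:245,155:275]
    else: a=cr[225:320,150:300];b2=cr[130:220,190:300]
    cv2.imwrite(f"pics/{n}_mat.png",cv2.resize(a,None,fx=5,fy=5,interpolation=cv2.INTER_CUBIC))
    cv2.imwrite(f"pics/{n}_pol.png",cv2.resize(b2,None,fx=5,fy=5,interpolation=cv2.INTER_CUBIC))
E
```

```text
top brass 24 px 244.3 71.7 mean [0.98  0.121 0.033] zmax 0.193 topc [0.901 0.117 0.19 ] 20
top brass 23 px 197.4 73.0 mean [0.901 0.256 0.176] zmax 0.179 topc [0.901 0.256 0.176] 22
top brass 47 px 221.4 77.7 mean [0.902 0.187 0.147] zmax 0.153 topc [0.901 0.186 0.148] 36
top brass 43 px 175.9 78.6 mean [0.915 0.333 0.106] zmax 0.139 topc [0.902 0.327 0.134] 33
top brass 38 px 314.3 78.7 mean [ 0.897 -0.093  0.169] zmax 1.362 topc [0.326 0.082 1.362] 1
top brass 27 px 290.3 81.6 mean [ 0.902 -0.024  0.134] zmax 0.14 topc [ 0.901 -0.024  0.135] 19
top brass 51 px 267.2 83.0 mean [0.901 0.047 0.12 ] zmax 0.124 topc [0.901 0.047 0.12 ] 46
top brass 930 px 80.2 139.4 mean [0.732 0.647 0.03 ] zmax 1.362 topc [0.326 0.082 1.362] 5
top brass 335 px 318.2 135.9 mean [ 0.771 -0.128  0.009] zmax 0.057 topc [ 0.785 -0.114  0.057] 1
top brass 62 px 52.5 126.4 mean [0.74  0.694 0.131] zmax 0.157 topc [0.734 0.688 0.153] 2
top brass 137 px 235.2 171.9 mean [0.604 0.134 0.168] zmax 1.362 topc [0.326 0.082 1.362] 1
top brass 20 px 128.4 175.4 mean [0.582 0.433 0.187] zmax 0.193 topc [0.582 0.435 0.1
[... 7169 characters left out ...]
003  0.755] 1
side brass 54 px 265.9 266.6 mean [ 0.578 -0.219  0.049] zmax 0.755 topc [ 0.476 -1.003  0.755] 2
side brass 53 px 224.4 268.3 mean [ 0.476 -0.185  0.022] zmax 0.04 topc [ 0.476 -0.183  0.036] 11
side brass 24 px 188.3 285.8 mean [ 0.385 -0.225  0.009] zmax 0.02 topc [ 0.385 -0.231  0.017] 11
side brass 60 px 268.5 291.7 mean [ 0.577 -0.277  0.021] zmax 0.04 topc [ 0.579 -0.276  0.036] 10
side brass 54 px 224.0 294.2 mean [ 0.471 -0.275  0.022] zmax 0.038 topc [ 0.472 -0.273  0.035] 11
side pink 93 px 239.8 244.5 mean [ 0.522 -0.103  0.03 ] zmax 0.755 topc [ 0.476 -1.003  0.755] 2
side pink 105 px 181.0 261.3 mean [ 0.363 -0.137  0.014] zmax 0.035 topc [ 0.363 -0.134  0.031] 19
```

View pics/top_mat.png

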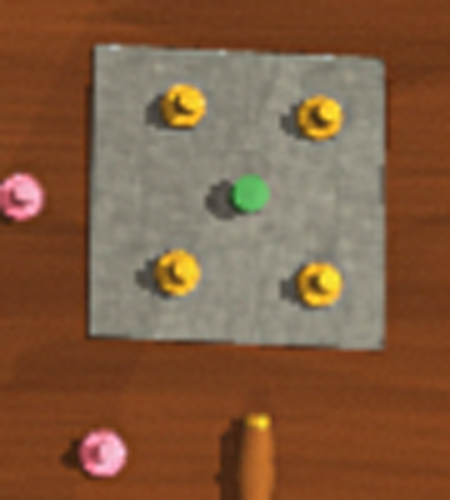

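View pics/top_pol.png

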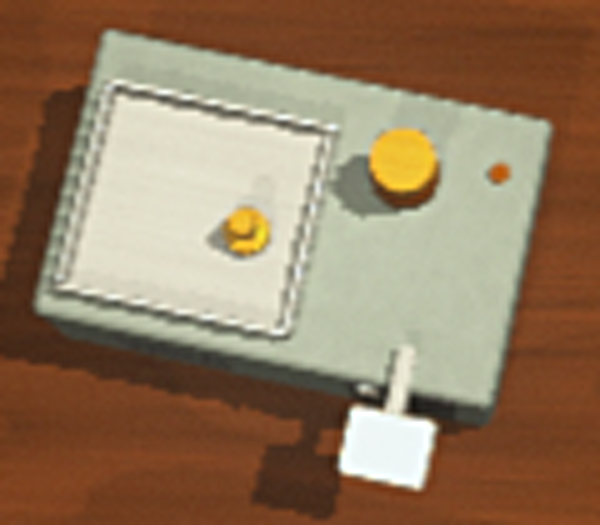

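The enlarged crop confirms four brass heads at crop pixels (183,105), (319,117), (177,272) and (319,285), around the green stopper at (249,194). The pink pieces lie outside the mat. I'll take the two left heads, which are nearest the polisher. Next I'll refine the tray, paddle and head positions.

```bash
python3 - <<'E'
from h import *
from scipy.spatial.transform import Rotation as R
c=load("top");hsv=cv2.cvtColor(c["color"],cv2.COLOR_RGB2HSV);H,S,V=[hsv[...,i].astype(int) for i in range(3)]
P=zmap_pts(c)
# paddle: bright white
m=(V>215)&(S<40); m[:,:200]=0; m[:, 260:]=0; m[:205]=0;m[250:]=0
for b in blobs(m,50):
    v,u=np.nonzero(b);W=onplane(c,np.c_[u,v],.125);print("paddle",b.sum(),u.mean(),v.mean(),cv2.minAreaRect(W[:,:2].astype(np.float32)),W.mean(0),np.median(P[b][:,2]))
# tray floor
m=(V>190)&(abs(P[...,2]-.114)<.006); m[:,:160]=0;m[:,225:]=0;m[:150]=0;m[215:]=0
b=max(blobs(m,200),key=lambda b:b.sum());v,u=np.nonzero(b);W=onplane(c,np.c_[u,v],.114);print("floor",b.sum(),u.min(),u.max(),v.min(),v.max(),cv2.minAreaRect(W[:,:2].astype(np.float32)))
# tray outer corners by eye on crop/5+offset(155,140), rim z .128
cor=np.array([[112,83],[338,127],[289,337],[52,292]])/5-.4+[155,140]
W=onplane(c,cor,.128);print("rim corners",W.round(4),W.mean(0),np.linalg.norm(np.diff(W,axis=0),axis=1))
hc=np.array([[103,30],[553,122],[490,425]])/5-.4+[155,140];W=onplane(c,hc,.11);print("housing",W.round(4),np.linalg.norm(np.diff(W,axis=0),axis=1), "centre",(W[0]+W[2])/2,np.degrees(np.arctan2(*(W[0]-W[1])[[0,1]])))
# heads: two-view triangulation of blobs
s=load("side");Ps=zmap_pts(s)
def und(c,uv):return cv2.undistortPoints(np.array(uv,float).reshape(-1,1,2),c["intrinsics"],c["dist"]).reshape(-1,2).T
def pm(c):return np.linalg.inv(c["pose"])[:3]
for n,a,bb in(("A",(336.2,190.7),(265.9,266.6)),("B",(363.6,193.2),(268.5,291.7)),("C",(335.1,223.9),(224.4,268.3)),("D",(363.3,226.5),(224,294.2)),("h0",(203.9,185.8),(245.5,157.8))):
    X=cv2.triangulatePoints(pm(c),pm(s),und(c,[a]),und(s,[bb]));print(n,(X[:3]/X[3]).T.round(4),"plane",onplane(c,[a],.028 if n!="h0" else .131).round(4), onplane(s,[bb],.024 if n!="h0" else .131).round(4))
from workcell import *
o=get_obs();print(R.from_quat(o["tool_rot"]).as_matrix().round(4),o["eef_pos"])
E
```

```text
paddle 257 232.2373540856031 227.0272373540856 ((0.4650017023086548, 0.13632073998451233), (0.04827254265546799, 0.07839250564575195), 79.27324676513672) [0.45080671 0.13898371 0.125     ] 0.12421214354801013
floor 1494 169 218 159 205 ((0.5840486288070679, 0.2595711946487427), (0.12544319033622742, 0.11827988177537918), 79.57243347167969)
rim corners [[0.6568 0.3103 0.128 ]
 [0.6335 0.1749 0.128 ]
 [0.5073 0.1985 0.128 ]
 [0.53   0.3381 0.128 ]] [0.58190728 0.2554563  0.128     ] [0.13737763 0.12847098 0.14140628]
housing [[0.6947 0.3211 0.11  ]
 [0.6447 0.0473 0.11  ]
 [0.461  0.0803 0.11  ]] [0.27834804 0.18666242] centre [0.57782663 0.20070542 0.11      ] 10.339309173806495
A [[ 0.5847 -0.1846  0.0178]] plane [[ 0.5847 -0.1826  0.028 ]] [[ 0.5818 -0.1919  0.024 ]]
B [[ 0.5795 -0.273   0.0174]] plane [[ 0.5791 -0.2703  0.028 ]] [[ 0.577  -0.2799  0.024 ]]
C [[ 0.478  -0.1803  0.0181]] plane [[ 0.4787 -0.1783  0.028 ]] [[ 0.4761 -0.1872  0.024 ]]
D [[ 0.4726 -0.2702  0.0172]] plane [[ 0.4727 -0.2673  0.028 ]] [[ 0.4715 -0.2772  0.024 ]]
h0 [[0.5685 0.2267 0.1225]] plane [[0.5688 0.2258 0.131 ]] [[0.5653 0.2094 0.131 ]]
[[ 9.448e-01  3.276e-01 -6.000e-04]
 [ 3.276e-01 -9.448e-01  1.800e-03]
 [-0.000e+00 -1.900e-03 -1.000e+00]] [ 0.16363016 -0.47189858  0.23849272]
```

Request:
send_rows([
  [[0, 0, 0, 0, 0, 0.5]],
], grip=0.4)

```text
clock: 0.22
eef_pos: [0.1637, -0.472, 0.2387]
tool_rot: [0.993, 0.122, -0.0, -0.001]
ft_force: [-0.4, 0.5, -1.2]
grip_width: 0.0697
```

```bash
cat > st.py <<'E'
import sys,numpy as np
from workcell import *
from scipy.spatial.transform import Rotation as R
o=get_obs();M=R.from_quat(o["tool_rot"]).as_matrix();p=o["eef_pos"]
print("t",round(float(o["clock"]),2),"p",p.round(4),"j",o["joint_pos"].round(3),"F",o["ft_force"].round(2),"w",round(float(o["grip_width"]),4),"yaw",np.degrees(np.arctan2(M[1,0],M[0,0])).round(2),"tz",M[:,2].round(4))
if len(sys.argv)>3:
    d=np.array([float(a) for a in sys.argv[1:4]])-p;print("tool delta units",(M.T@d/.05).round(3), "m",(M.T@d).round(4))
E
python3 st.py .478 -.181 .12
```

```text
t 0.23 p [ 0.1637 -0.472   0.2387] j [-1.237  0.241  0.004  1.335 -0.     1.66 ] F [-0.38  0.47 -1.18] w 0.0697 yaw 13.99 tz [-5.0e-04  1.3e-03 -1.0e+00]
tool delta units [ 7.507 -4.125  2.379] m [ 0.3754 -0.2062  0.1189]
```

Request:
send_rows([
  [[0, 0, 0, 0, 0, -1], [0, 0, 0, 0, 0, -1], [0, 0, 0, 0, 0, -1], [0, 0, 0, 0, 0, -1], [0, 0, 0, 0, 0, -1], [0, 0, 0, 0, 0, -1], [0, 0, 0, 0, 0, -1], [0, 0, 0, 0, 0, -1]],
])

```text
clock: 1.23
eef_pos: [0.1637, -0.4721, 0.2388]
tool_rot: [0.679, 0.734, 0.0, -0.001]
ft_force: [0.1, 0.3, 0.1]
grip_width: 0.0512
```

Request:
send_rows([
  [[0, 0, 0, 0, 0, -1], [0, 0, 0, 0, 0, -1], [0, 0, 0, 0, 0, -1], [0, 0, 0, 0, 0, -1], [0, 0, 0, 0, 0, -1], [0, 0, 0, 0, 0, -1], [0, 0, 0, 0, 0, -1], [0, 0, 0, 0, 0, -0.55]],
])

```text
clock: 2.22
eef_pos: [0.1637, -0.472, 0.2388]
tool_rot: [0.089, 0.996, 0.001, -0.0]
ft_force: [0.7, -0.0, 0.5]
grip_width: 0.0513
```

```bash
python3 st.py .478 -.181 .12
```

```text
t 2.23 p [ 0.1637 -0.472   0.2388] j [-1.237  0.241  0.004  1.335 -0.    -1.059] F [ 0.74 -0.03  0.47] w 0.0513 yaw 169.83 tz [-5.0e-04  1.2e-03 -1.0e+00]
tool delta units [-5.161  6.837  2.379] m [-0.2581  0.3418  0.119 ]
```

Request:
send_rows([
  [[-0.5, 0.65, 0, 0, 0, 0], [-0.65, 0.86, 0, 0, 0, 0], [-0.65, 0.86, 0, 0, 0, 0], [-0.65, 0.86, 0, 0, 0, 0], [-0.65, 0.86, 0, 0, 0, 0], [-0.65, 0.86, 0.5, 0, 0, 0], [-0.65, 0.86, 0.5, 0, 0, 0], [-0.65, 0.86, 0.5, 0, 0, 0]],
])

```text
clock: 3.22
eef_pos: [0.4732, -0.1884, 0.1633]
tool_rot: [0.09, 0.996, -0.0, -0.0]
ft_force: [0.0, -1.1, 0.3]
grip_width: 0.0513
```

```bash
python3 st.py .478 -.181 .06; python3 - <<'E'
from h import *
from workcell import *
for n in("top","side"):
    c=camera(n);np.savez(f"{n}1.npz",**c)
    a=c["color"][170:290,290:400] if n=="top" else c["color"][170:320,150:310]
    cv2.imwrite(f"pics/{n}1.png",cv2.resize(a[:,:,::-1],None,fx=3.7,fy=3.7,interpolation=cv2.INTER_CUBIC))
E
```

```text
t 3.23 p [ 0.4732 -0.1884  0.1633] j [-0.379  0.305 -0.111  1.155 -0.    -0.198] F [ 0.04 -1.1   0.26] w 0.0513 yaw 169.63 tz [-1.e-04 -1.e-04 -1.e+00]
tool delta units [-0.068  0.163  2.067] m [-0.0034  0.0082  0.1033]
```

View pics/side1.png

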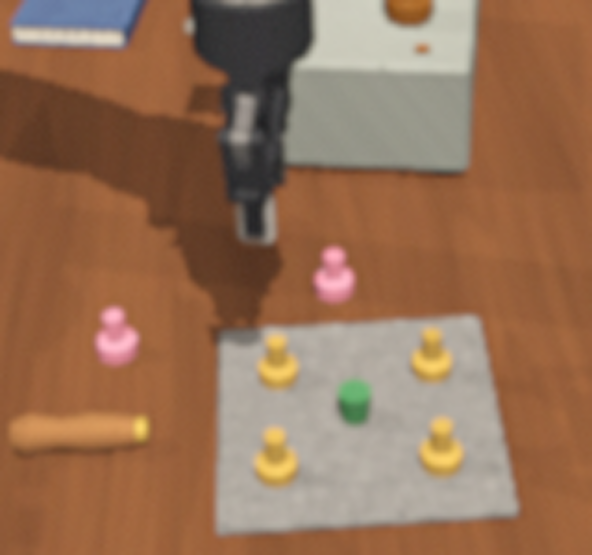

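```bash
python3 st.py .478 -.182 .06; python3 - <<'E'
from h import *
s=load("side",1);P=zmap_pts(s);t=load("top",0);Pt=zmap_pts(t)
for n,cx,cy in(("C",.478,-.181),("A",.584,-.184)):
  for nm,Q,c in(("side",P,s),("top",Pt,t)):
    m=(np.hypot(Q[...,0]-cx,Q[...,1]-cy)<.02)&(Q[...,2]>.024)&(Q[...,2]<.06)
    v,u=np.nonzero(m);q=Q[m];print(n,nm,m.sum(),u.mean(),v.mean(),q.mean(0).round(4),(q.min(0)).round(4),q.max(0).round(4))
E
```

```text
t 3.33 p [ 0.4734 -0.1856  0.1608] j [-0.374  0.309 -0.112  1.154  0.002 -0.2  ] F [-0.52 -0.52 -0.21] w 0.0513 yaw 170.01 tz [-0.0043  0.0033 -1.    ]
tool delta units [-0.088  0.081  2.016] m [-0.0044  0.0041  0.1008]
C side 38 224.5 264.05263157894734 [ 0.4771 -0.1816  0.0332] [ 0.4704 -0.1879  0.0241] [ 0.4837 -0.1734  0.0394]
C top 19 336.0 223.6315789473684 [ 0.4785 -0.1793  0.037 ] [ 0.4725 -0.1853  0.025 ] [ 0.4839 -0.1736  0.0425]
A side 39 266.4871794871795 262.1025641025641 [ 0.5841 -0.1854  0.0332] [ 0.578  -0.191   0.0245] [ 0.5907 -0.1765  0.0397]
A top 21 337.04761904761904 189.9047619047619 [ 0.5855 -0.1834  0.0376] [ 0.5747 -0.1896  0.025 ] [ 0.5914 -0.1783  0.0464]
```

```bash
python3 - <<'E'
from h import *
s=load("side",1);c=s["color"][220:320,200:300]
cv2.imwrite("pics/s1c.png",cv2.resize(c[:,:,::-1],None,fx=6,fy=6,interpolation=cv2.INTER_NEAREST))
E
```

```text
(no output)
```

View pics/s1c.png

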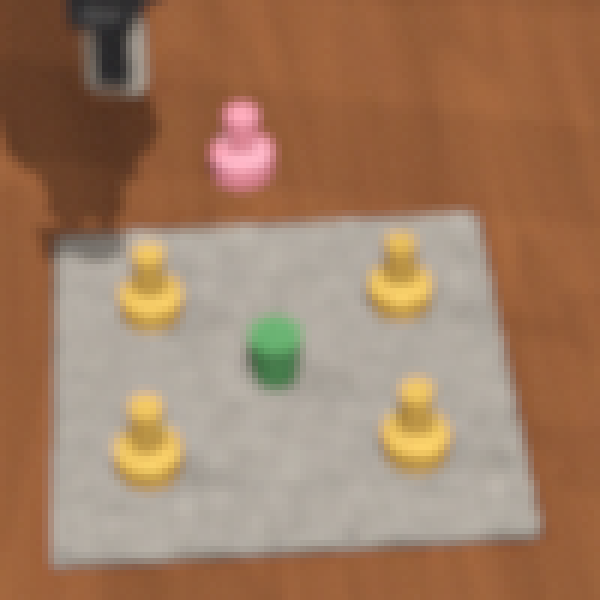

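The side crop shows C at (150,285), A at (400,275) and D/B in the row below. The jaws are above C and still settling. C is about (0.478,-0.181) and A about (0.585,-0.184).

Request:
send_rows([
  [[-0.08, 0.08, 0.8, 0, 0, 0], [0, 0, 0.4, 0, 0, 0], [0, 0, 0, 0, 0, 0], [0, 0, 0, 0, 0, 0]],
])

```text
clock: 3.82
eef_pos: [0.4772, -0.1872, 0.1052]
tool_rot: [0.091, 0.996, -0.0, 0.001]
ft_force: [0.1, 0.1, 0.1]
grip_width: 0.0512
```

```bash
python3 st.py .478 -.181 .029
```

```text
t 3.83 p [ 0.4772 -0.1872  0.1052] j [-0.374  0.364 -0.192  1.014 -0.    -0.192] F [0.15 0.12 0.13] w 0.0512 yaw 169.59 tz [ 1.e-03 -5.e-04 -1.e+00]
tool delta units [0.008 0.126 1.524] m [0.0004 0.0063 0.0762]
```

Request:
send_rows([
  [[0, 0.12, 0.3, 0, 0, 0], [0, 0, 0.4, 0, 0, 0], [0, 0, 0, 0, 0, 0], [0, 0, 0, 0, 0, 0]],
])

```text
clock: 4.32
eef_pos: [0.4783, -0.1808, 0.0698]
tool_rot: [0.09, 0.996, -0.0, 0.0]
ft_force: [1.0, 0.2, -0.6]
grip_width: 0.0511
```

```bash
python3 st.py .478 -.181 .029;python3 - <<'E'
from h import *
from workcell import *
c=camera("side");c=c["color"][180:310,170:300]
cv2.imwrite("pics/s2c.png",cv2.resize(c[:,:,::-1],None,fx=4.5,fy=4.5,interpolation=cv2.INTER_CUBIC))
E
```

```text
t 4.33 p [ 0.4783 -0.1808  0.0698] j [-0.361  0.402 -0.241  0.928  0.    -0.18 ] F [ 1.02  0.21 -0.6 ] w 0.0511 yaw 169.63 tz [ 7.e-04 -2.e-04 -1.e+00]
tool delta units [ 0.006 -0.006  0.815] m [ 0.0003 -0.0003  0.0408]
```

View pics/s2c.png

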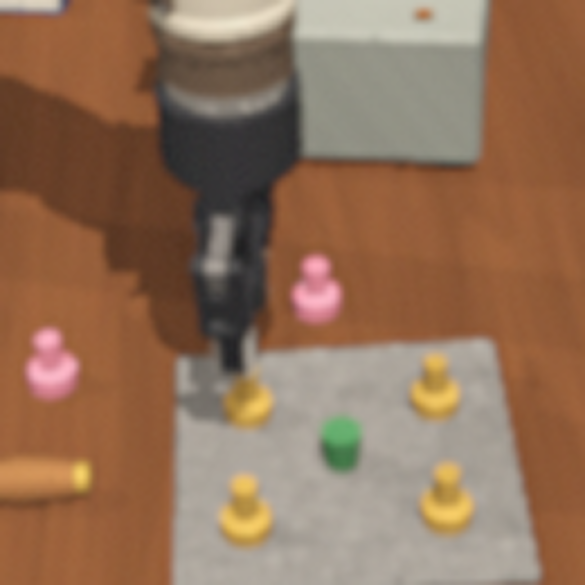

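The near finger at (235,365) straddles C's stem at (247,385). The slight offset is the jaw yaw. I'll descend and close.

Request:
send_rows([
  [[0, 0, 0.4, 0, 0, 0], [0, 0, 0.41, 0, 0, 0], [0, 0, 0, 0, 0, 0], [0, 0, 0, 0, 0, 0]],
])

```text
clock: 4.88
eef_pos: [0.4788, -0.181, 0.0298]
tool_rot: [0.09, 0.996, -0.0, 0.001]
ft_force: [-0.7, 0.3, 0.2]
grip_width: 0.0509
```

Request:
send_rows([
  [[0, 0, 0, 0, 0, 0], [0, 0, 0, 0, 0, 0], [0, 0, 0, 0, 0, 0], [0, 0, 0, 0, 0, 0], [0, 0, 0, 0, 0, 0], [0, 0, 0, 0, 0, 0]],
], grip=1)

```text
clock: 5.62
eef_pos: [0.4787, -0.1809, 0.0298]
tool_rot: [0.09, 0.996, -0.0, 0.001]
ft_force: [0.1, 1.1, 6.2]
grip_width: 0.0115
```

```bash
python3 st.py .478 -.181 .029
```

```text
t 5.62 p [ 0.4787 -0.1809  0.0298] j [-0.361  0.454 -0.285  0.831  0.    -0.18 ] F [0.11 1.1  6.19] w 0.0115 yaw 169.63 tz [ 1.7e-03 -5.0e-04 -1.0e+00]
tool delta units [ 0.013 -0.004  0.015] m [ 0.0007 -0.0002  0.0007]
```

Request:
send_rows([
  [[0, 0, -0.2, 0, 0, 0], [0, 0, -0.4, 0, 0, 0], [0, 0, -0.7, 0, 0, 0], [0, 0, -0.7, 0, 0, 0], [0, 0, 0, 0, 0, 0]],
])

```text
clock: 6.25
eef_pos: [0.4801, -0.1816, 0.132]
tool_rot: [0.09, 0.996, -0.001, 0.003]
ft_force: [0.6, -0.7, -1.5]
grip_width: 0.0116
```

```bash
python3 st.py .5634 .289 .25;python3 - <<'E'
from h import *
from workcell import *
c=camera("side");c=c["color"][160:310,150:300]
cv2.imwrite("pics/s3c.png",cv2.resize(c[:,:,::-1],None,fx=3.9,fy=3.9,interpolation=cv2.INTER_CUBIC))
E
```

```text
t 6.25 p [ 0.4801 -0.1816  0.132 ] j [-0.362  0.334 -0.157  1.072 -0.    -0.18 ] F [ 0.62 -0.68 -1.49] w 0.0116 yaw 169.62 tz [ 0.006  -0.0024 -1.    ]
tool delta units [ 0.041  9.554 -2.372] m [ 0.0021  0.4777 -0.1186]
```

View pics/s3c.png

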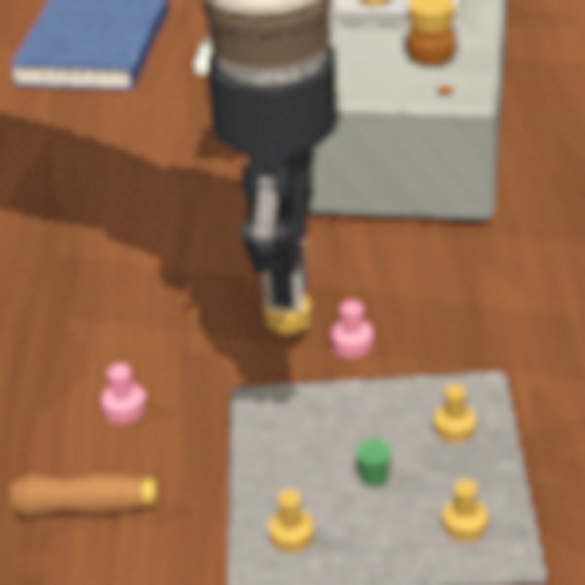

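C is held upright by the stem, seen at (287,310). Next I'll carry it high to the rear-left of the tray.

Request:
send_rows([
  [[0, 0, -0.8, 0, 0, 0], [0, 0.3, -0.8, 0, 0, 0], [0, 0.7, -0.75, 0, 0, 0], [-0.1, 0.8, 0, 0, 0, 0], [-0.1, 0.8, 0, 0, 0, 0], [-0.1, 0.8, 0, 0, 0, 0], [-0.1, 0.8, 0, 0, 0, 0], [-0.1, 0.8, 0, 0, 0, 0]],
])

```text
clock: 7.3
eef_pos: [0.547, 0.0618, 0.2443]
tool_rot: [0.09, 0.996, -0.0, -0.002]
ft_force: [2.1, -0.3, -0.6]
grip_width: 0.0115
```

Request:
send_rows([
  [[-0.1, 0.8, 0, 0, 0, 0], [-0.1, 0.8, 0, 0, 0, 0], [-0.1, 0.8, 0, 0, 0, 0], [-0.1, 0.8, 0, 0, 0, 0], [-0.1, 0.8, 0, 0, 0, 0], [0, 0.4, 0, 0, 0, 0], [0, 0, 0, 0, 0, 0], [0, 0, 0, 0, 0, 0]],
])

```text
clock: 8.3
eef_pos: [0.6113, 0.2716, 0.245]
tool_rot: [0.091, 0.996, -0.001, -0.001]
ft_force: [-0.3, -0.3, -1.6]
grip_width: 0.0115
```

```bash
python3 st.py .6156 .2795 .17
```

```text
t 8.3 p [0.6113 0.2716 0.245 ] j [ 0.418  0.6    0.565  1.538 -0.     0.6  ] F [-0.3  -0.26 -1.6 ] w 0.0115 yaw 169.6 tz [-0.0023 -0.0016 -1.    ]
tool delta units [-0.06   0.174  1.5  ] m [-0.003   0.0087  0.075 ]
```

Request:
send_rows([
  [[-0.06, 0.17, 0.5, 0, 0, 0], [0, 0, 0.5, 0, 0, 0], [0, 0, 0.4, 0, 0, 0], [0, 0, 0, 0, 0, 0], [0, 0, 0, 0, 0, 0]],
])

```text
clock: 8.93
eef_pos: [0.6167, 0.2797, 0.1775]
tool_rot: [0.091, 0.996, 0.0, 0.001]
ft_force: [-0.1, -0.2, -0.3]
grip_width: 0.0111
```

```bash
python3 st.py .6156 .2795 .138;python3 - <<'E'
from h import *
from workcell import *
for n,r in(("side",(slice(100,220),slice(200,320))),("top",(slice(120,240),slice(140,280)))):
    c=camera(n);np.savez(f"{n}4.npz",**c);c=c["color"][r]
    cv2.imwrite(f"pics/{n}4c.png",cv2.resize(c[:,:,::-1],None,fx=4.5,fy=4.5,interpolation=cv2.INTER_CUBIC))
E
```

```text
t 8.93 p [0.6167 0.2797 0.1775] j [ 0.426  0.63   0.443  1.383 -0.     0.608] F [-0.07 -0.19 -0.25] w 0.0111 yaw 169.56 tz [ 1.2e-03  4.0e-04 -1.0e+00]
tool delta units [ 0.023 -0.008  0.79 ] m [ 0.0011 -0.0004  0.0395]
```

View pics/side4c.png

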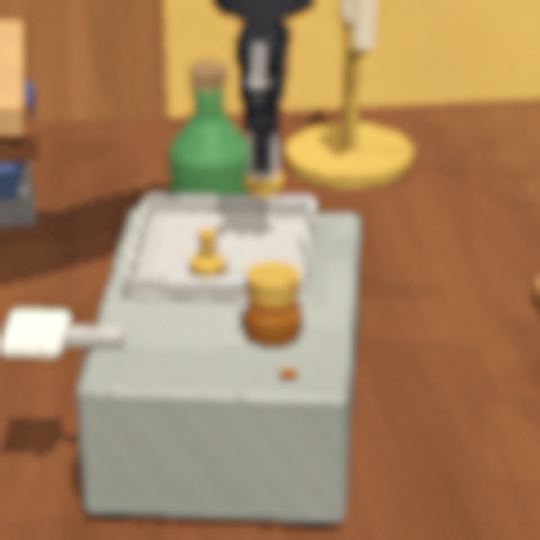

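View pics/top4c.png

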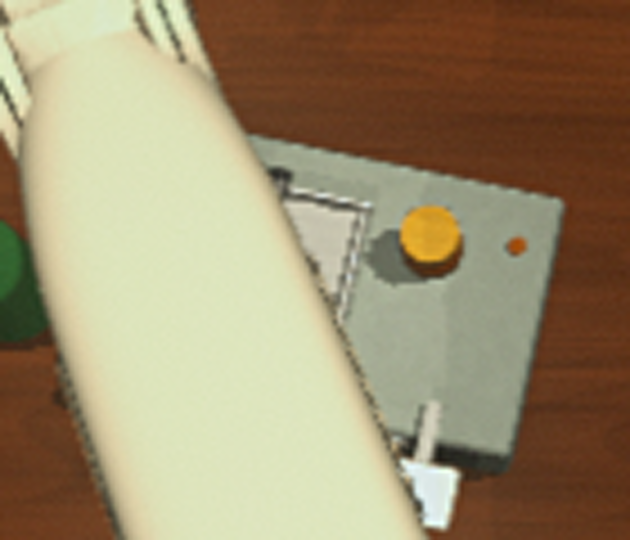

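Side view: C hangs at (263,185) above the rear of the tray, and head0 is at (208,255). The top view is blocked by the arm. Now I'll check how far the held head's underside sits below the TCP.

```bash
python3 - <<'E'
from h import *
s=load("side",4);P=zmap_pts(s);hsv=cv2.cvtColor(s["color"],cv2.COLOR_RGB2HSV)
m=(hsv[...,0]>=16)&(hsv[...,0]<=30)&(hsv[...,1]>130)
m[:135]=0;m[148:]=0;m[:,:250]=0;m[:,270:]=0
q=P[m];v,u=np.nonzero(m);print(m.sum(),u.min(),u.max(),v.min(),v.max(),q.min(0),q.max(0),q.mean(0))
E
```

```text
51 255 269 135 142 [ 0.60283189  0.25958332 -0.00449078] [0.69899474 0.67843674 0.16415266] [0.65683697 0.47741568 0.07213042]
```

Request:
send_rows([
  [[0, 0, 0.3, 0, 0, 0], [0, 0, 0.3, 0, 0, 0], [0, 0, 0.1, 0, 0, 0], [0, 0, 0, 0, 0, 0], [0, 0, 0, 0, 0, 0]],
])

```text
clock: 9.65
eef_pos: [0.6166, 0.2806, 0.1416]
tool_rot: [0.09, 0.996, 0.0, 0.0]
ft_force: [-0.2, 0.5, -0.5]
grip_width: 0.0113
```

Request:
send_rows([
  [[0, 0, 0.06, 0, 0, 0], [0, 0, 0, 0, 0, 0], [0, 0, 0, 0, 0, 0]],
])

```text
clock: 10.02
eef_pos: [0.6163, 0.2804, 0.1384]
tool_rot: [0.09, 0.996, 0.0, 0.0]
ft_force: [-0.4, -0.6, -0.6]
grip_width: 0.0113
```

```bash
python3 st.py .6156 .2795 .138
```

```text
t 10.03 p [0.6163 0.2804 0.1384] j [0.427 0.649 0.375 1.296 0.    0.608] F [-0.42 -0.6  -0.62] w 0.0113 yaw 169.62 tz [ 1.e-04  1.e-04 -1.e+00]
tool delta units [ 0.011 -0.021  0.008] m [ 0.0005 -0.0011  0.0004]
```

Request:
send_rows([
  [[0, 0, 0.02, 0, 0, 0], [0, 0, 0, 0, 0, 0]],
])

```text
clock: 10.28
eef_pos: [0.6164, 0.2805, 0.1378]
tool_rot: [0.09, 0.996, 0.0, 0.0]
ft_force: [-1.3, -0.4, 2.2]
grip_width: 0.0116
```

Request:
send_rows([
  [[0, 0, 0.02, 0, 0, 0], [0, 0, 0, 0, 0, 0]],
])

```text
clock: 10.52
eef_pos: [0.6164, 0.2805, 0.1378]
tool_rot: [0.09, 0.996, 0.0, 0.001]
ft_force: [-3.0, 0.6, 4.9]
grip_width: 0.0118
```

Contact at z≈0.1378, as expected. Releasing part-open (0.4), then rising.

Request:
send_rows([
  [[0, 0, 0, 0, 0, 0], [0, 0, 0, 0, 0, 0], [0, 0, 0, 0, 0, 0], [0, 0, 0, 0, 0, 0], [0, 0, -0.4, 0, 0, 0], [0, 0, -0.8, 0, 0, 0], [0, 0, -0.9, 0, 0, 0], [0, -0.5, -0.5, 0, 0, 0]],
], grip=0.4)

```text
clock: 11.52
eef_pos: [0.6125, 0.2574, 0.2688]
tool_rot: [0.089, 0.996, 0.001, 0.002]
ft_force: [0.1, 0.4, 0.6]
grip_width: 0.0511
```

Request:
send_rows([
  [[0.1, -0.9, 0, 0, 0, 0], [0.1, -0.9, 0, 0, 0, 0], [0.1, -0.9, 0, 0, 0, 0], [0.1, -0.9, 0, 0, 0, 0], [0.1, -0.9, 0, 0, 0, 0], [0.1, -0.9, 0, 0, 0, 0], [0.1, -0.9, 0, 0, 0, 0], [0.1, -0.9, 0, 0, 0, 0]],
])

```text
clock: 12.52
eef_pos: [0.5071, -0.0924, 0.2665]
tool_rot: [0.09, 0.996, -0.0, 0.0]
ft_force: [0.2, -1.0, 0.8]
grip_width: 0.0515
```

```bash
python3 st.py .585 -.184 .09;python3 - <<'E'
from h import *
from workcell import *
for n,r in(("side",(slice(120,220),slice(190,310))),("top",(slice(130,240),slice(150,280)))):
    c=camera(n);np.savez(f"{n}5.npz",**c);c=c["color"][r]
    cv2.imwrite(f"pics/{n}5c.png",cv2.resize(c[:,:,::-1],None,fx=5,fy=5,interpolation=cv2.INTER_CUBIC))
E
```

```text
t 12.53 p [ 0.5071 -0.0924  0.2665] j [-1.800e-01  2.610e-01  1.030e-01  1.412e+00 -0.000e+00  1.000e-03] F [ 0.21 -0.96  0.8 ] w 0.0515 yaw 169.63 tz [ 6.e-04 -2.e-04 -1.e+00]
tool delta units [-1.86  -1.521  3.531] m [-0.093  -0.0761  0.1765]
```

View pics/side5c.png

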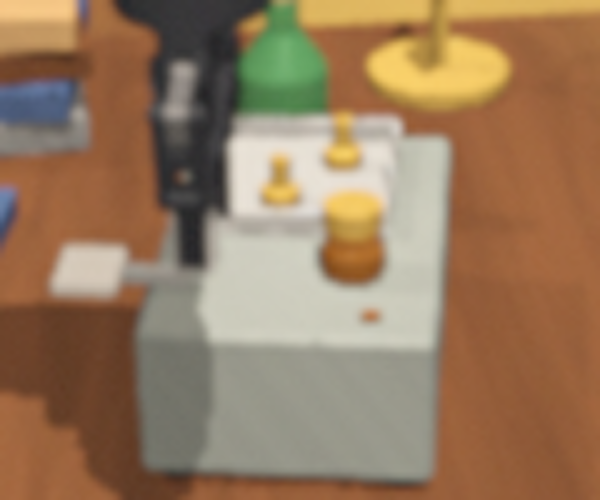

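View pics/top5c.png

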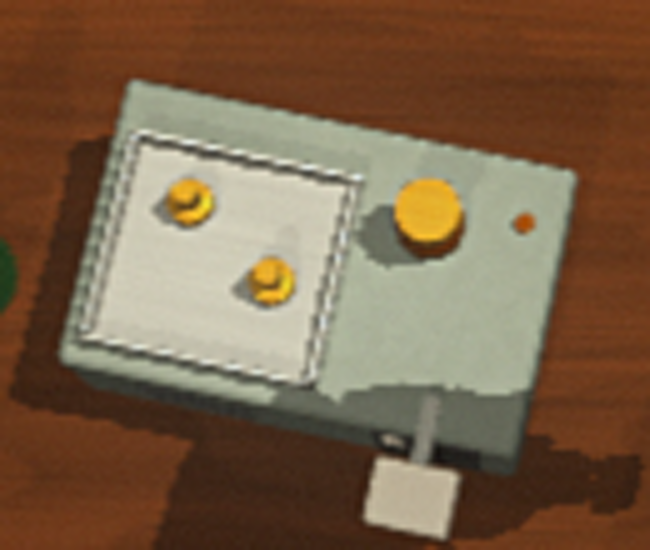

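The placed head stands upright at top crop (190,202), well inside the tray, and head0 at (270,280) is undisturbed. Now head A.

Request:
send_rows([
  [[-0.6, -0.5, 0, 0, 0, 0], [-0.6, -0.5, 0.5, 0, 0, 0], [-0.66, -0.52, 0.8, 0, 0, 0], [0, 0, 0.9, 0, 0, 0], [0, 0, 0.5, 0, 0, 0], [0, 0, 0, 0, 0, 0], [0, 0, 0, 0, 0, 0]],
])

```text
clock: 13.5
eef_pos: [0.5864, -0.1823, 0.1327]
tool_rot: [0.09, 0.996, -0.0, 0.001]
ft_force: [-0.5, -0.6, -0.3]
grip_width: 0.0513
```

```bash
python3 st.py .585 -.184 .03
```

```text
t 13.5 p [ 0.5864 -0.1823  0.1327] j [-0.302  0.524  0.143  1.188  0.    -0.121] F [-0.49 -0.65 -0.32] w 0.0513 yaw 169.66 tz [ 2.1e-03 -5.0e-04 -1.0e+00]
tool delta units [ 0.026 -0.038  2.053] m [ 0.0013 -0.0019  0.1027]
```

Request:
send_rows([
  [[0.02, -0.03, 0.6, 0, 0, 0], [0, 0, 0.6, 0, 0, 0], [0, 0, 0, 0, 0, 0], [0, 0, 0, 0, 0, 0]],
])

```text
clock: 14.0
eef_pos: [0.5857, -0.1842, 0.0736]
tool_rot: [0.09, 0.996, -0.0, 0.002]
ft_force: [0.3, -1.1, 1.2]
grip_width: 0.0511
```

```bash
python3 st.py .585 -.184 .03;python3 - <<'E'
from h import *
from workcell import *
c=camera("side");c=c["color"][190:310,200:320]
cv2.imwrite("pics/s6c.png",cv2.resize(c[:,:,::-1],None,fx=4.9,fy=4.9,interpolation=cv2.INTER_CUBIC))
E
```

```text
t 14.0 p [ 0.5857 -0.1842  0.0736] j [-0.305  0.573  0.061  1.055  0.    -0.124] F [ 0.32 -1.13  1.23] w 0.0511 yaw 169.64 tz [ 0.0035 -0.0011 -1.    ]
tool delta units [0.017 0.001 0.873] m [0.0009 0.     0.0436]
```

View pics/s6c.png

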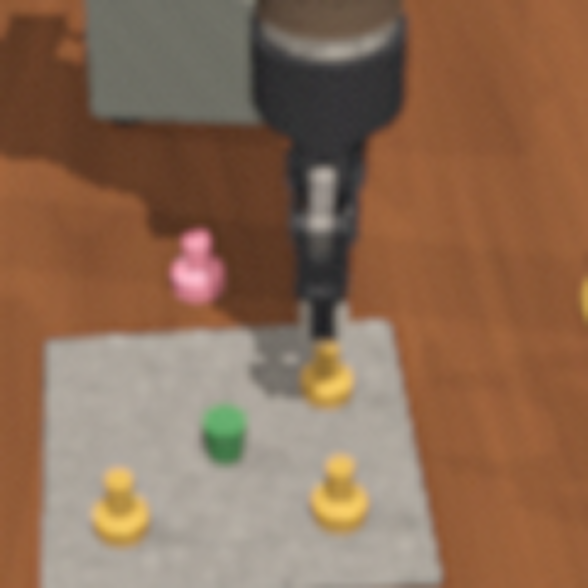

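Fingers at (324,320) are aligned over head A at (327,365). Descending and gripping.

Request:
send_rows([
  [[0.03, 0, 0.4, 0, 0, 0], [0, 0, 0.47, 0, 0, 0], [0, 0, 0, 0, 0, 0], [0, 0, 0, 0, 0, 0]],
])

```text
clock: 14.55
eef_pos: [0.5839, -0.184, 0.0296]
tool_rot: [0.09, 0.996, -0.0, 0.001]
ft_force: [0.0, 0.3, 0.5]
grip_width: 0.0516
```

Request:
send_rows([
  [[0, 0, 0, 0, 0, 0], [0, 0, 0, 0, 0, 0], [0, 0, 0, 0, 0, 0], [0, 0, 0, 0, 0, 0], [0, 0, 0, 0, 0, 0], [0, 0, 0, 0, 0, 0]],
], grip=1)

```text
clock: 15.3
eef_pos: [0.5835, -0.1839, 0.029]
tool_rot: [0.09, 0.996, -0.0, 0.001]
ft_force: [-0.5, 0.2, 5.4]
grip_width: 0.0116
```

```bash
python3 st.py .585 -.184 .03
```

```text
t 15.3 p [ 0.5835 -0.1839  0.029 ] j [-0.305  0.617  0.008  0.96   0.    -0.124] F [-0.48  0.24  5.42] w 0.0116 yaw 169.63 tz [ 2.1e-03 -6.0e-04 -1.0e+00]
tool delta units [-0.03   0.003 -0.02 ] m [-0.0015  0.0001 -0.001 ]
```

Request:
send_rows([
  [[0, 0, -0.2, 0, 0, 0], [0, 0, -0.4, 0, 0, 0], [0, 0, -0.7, 0, 0, 0], [0, 0, -0.7, 0, 0, 0], [0, 0, 0, 0, 0, 0]],
])

```text
clock: 15.92
eef_pos: [0.5848, -0.1843, 0.1314]
tool_rot: [0.09, 0.996, -0.001, 0.003]
ft_force: [0.4, -0.3, -0.4]
grip_width: 0.0115
```

```bash
python3 st.py .5634 .289 .25;python3 - <<'E'
from h import *
from workcell import *
c=camera("side");c=c["color"][160:310,190:320]
cv2.imwrite("pics/s7c.png",cv2.resize(c[:,:,::-1],None,fx=3.9,fy=3.9,interpolation=cv2.INTER_CUBIC))
E
```

```text
t 15.93 p [ 0.5848 -0.1843  0.1314] j [-0.305  0.52   0.132  1.176 -0.    -0.124] F [ 0.45 -0.34 -0.37] w 0.0115 yaw 169.62 tz [ 0.0065 -0.0021 -1.    ]
tool delta units [ 2.111  9.232 -2.395] m [ 0.1055  0.4616 -0.1197]
```

View pics/s7c.png

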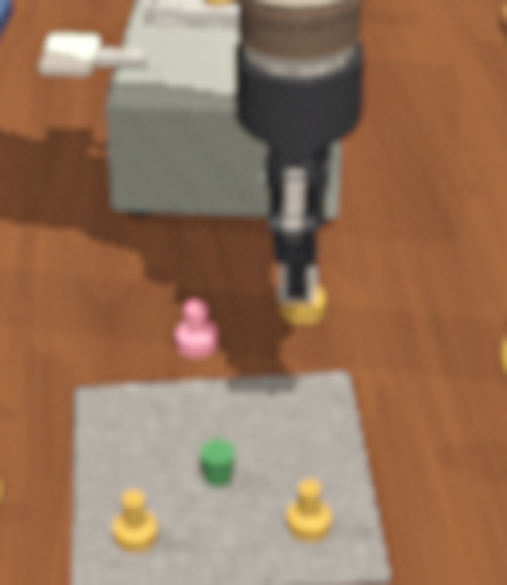

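A is held at (303,300); D and B still stand at (134,520) and (308,510). Carrying A to the front-left of the tray.

Request:
send_rows([
  [[0, 0, -0.8, 0, 0, 0], [0, 0.3, -0.8, 0, 0, 0], [0.2, 0.7, -0.8, 0, 0, 0], [0.2, 0.8, 0, 0, 0, 0], [0.2, 0.8, 0, 0, 0, 0], [0.2, 0.8, 0, 0, 0, 0], [0.2, 0.8, 0, 0, 0, 0], [0.2, 0.8, 0, 0, 0, 0]],
])

```text
clock: 16.98
eef_pos: [0.5675, 0.0743, 0.2456]
tool_rot: [0.09, 0.996, -0.0, -0.002]
ft_force: [1.4, 0.6, -0.2]
grip_width: 0.0116
```

Request:
send_rows([
  [[0.2, 0.8, 0, 0, 0, 0], [0.2, 0.8, 0, 0, 0, 0], [0.2, 0.8, 0, 0, 0, 0], [0.2, 0.8, 0, 0, 0, 0], [0.1, 0.8, 0, 0, 0, 0], [0, 0.2, 0, 0, 0, 0], [0, 0, 0, 0, 0, 0], [0, 0, 0, 0, 0, 0]],
])

```text
clock: 17.98
eef_pos: [0.5621, 0.2864, 0.2471]
tool_rot: [0.091, 0.996, -0.001, -0.001]
ft_force: [0.3, -0.4, -1.3]
grip_width: 0.0116
```

```bash
python3 st.py .5634 .289 .17
```

```text
t 17.98 p [0.5621 0.2864 0.2471] j [ 0.471  0.51   0.421  1.483 -0.     0.654] F [ 0.3  -0.43 -1.3 ] w 0.0116 yaw 169.55 tz [-0.0013 -0.0012 -1.    ]
tool delta units [-0.017  0.058  1.542] m [-0.0009  0.0029  0.0771]
```

Request:
send_rows([
  [[0, 0.05, 0.5, 0, 0, 0], [0, 0, 0.6, 0, 0, 0], [0, 0, 0.5, 0, 0, 0], [0, 0, 0.3, 0, 0, 0], [0, 0, 0.2, 0, 0, 0], [0, 0, 0, 0, 0, 0], [0, 0, 0, 0, 0, 0]],
])

```text
clock: 18.85
eef_pos: [0.5633, 0.2905, 0.1439]
tool_rot: [0.09, 0.996, 0.001, 0.001]
ft_force: [0.4, 0.4, -0.2]
grip_width: 0.0114
```

```bash
python3 st.py .5634 .289 .138;python3 - <<'E'
from h import *
from workcell import *
c=camera("side");c=c["color"][110:210,190:310]
cv2.imwrite("pics/s8c.png",cv2.resize(c[:,:,::-1],None,fx=5,fy=5,interpolation=cv2.INTER_CUBIC))
E
```

```text
t 18.85 p [0.5633 0.2905 0.1439] j [ 0.476  0.555  0.226  1.239 -0.     0.657] F [ 0.39  0.42 -0.17] w 0.0114 yaw 169.62 tz [ 1.7e-03  9.0e-04 -1.0e+00]
tool delta units [-0.007 -0.028  0.118] m [-0.0003 -0.0014  0.0059]
```

View pics/s8c.png

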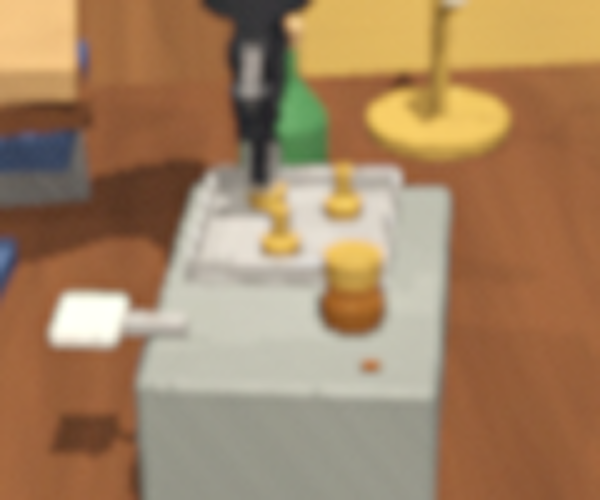

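A at (268,200) is just above the tray floor, clear of the other two. Lowering to contact.

Request:
send_rows([
  [[0, 0, 0.1, 0, 0, 0], [0, 0, 0, 0, 0, 0], [0, 0, 0, 0, 0, 0]],
])

```text
clock: 19.27
eef_pos: [0.5626, 0.2903, 0.1378]
tool_rot: [0.09, 0.996, -0.0, -0.0]
ft_force: [0.9, 0.3, -0.9]
grip_width: 0.0116
```

Request:
send_rows([
  [[0, 0, 0.04, 0, 0, 0], [0, 0, 0, 0, 0, 0]],
])

```text
clock: 19.52
eef_pos: [0.5629, 0.2904, 0.137]
tool_rot: [0.09, 0.996, 0.0, 0.001]
ft_force: [-1.4, -0.5, 5.0]
grip_width: 0.0112
```

Request:
send_rows([
  [[0, 0, 0, 0, 0, 0], [0, 0, 0, 0, 0, 0], [0, 0, 0, 0, 0, 0], [0, 0, 0, 0, 0, 0], [0, 0, -0.4, 0, 0, 0], [0, 0, -0.8, 0, 0, 0], [0, 0, -0.9, 0, 0, 0], [0, 0, 0, 0, 0, 0]],
], grip=0.4)

```text
clock: 20.52
eef_pos: [0.5648, 0.2913, 0.2458]
tool_rot: [0.09, 0.996, 0.003, 0.004]
ft_force: [0.2, -0.1, -0.7]
grip_width: 0.0514
```

Request:
send_rows([
  [[0.4, -0.6, 0, 0, 0, 0], [0.4, -0.7, 0, 0, 0, 0], [0.4, -0.7, 0, 0, 0, 0], [0.4, -0.7, 0, 0, 0, 0], [0.2, -0.7, 0, 0, 0, 0], [0, 0, 0, 0, 0, 0], [0, 0, 0, 0, 0, 0]],
], grip=1)

```text
clock: 21.4
eef_pos: [0.4438, 0.1394, 0.2405]
tool_rot: [0.091, 0.996, 0.0, 0.0]
ft_force: [-0.7, 0.3, -0.3]
grip_width: -0.0002
```

```bash
python3 st.py .443 .139 .15;python3 - <<'E'
from h import *
from workcell import *
for n,r in(("side",(slice(110,220),slice(180,300))),("top",(slice(130,240),slice(150,280)))):
    c=camera(n);np.savez(f"{n}9.npz",**c);c=c["color"][r]
    cv2.imwrite(f"pics/{n}9c.png",cv2.resize(c[:,:,::-1],None,fx=5,fy=5,interpolation=cv2.INTER_CUBIC))
E
```

```text
t 21.4 p [0.4438 0.1394 0.2405] j [ 0.304  0.171 -0.08   1.32   0.     0.486] F [-0.66  0.29 -0.34] w -0.0002 yaw 169.61 tz [ 1.e-04  4.e-04 -1.e+00]
tool delta units [ 0.014 -0.012  1.811] m [ 0.0007 -0.0006  0.0905]
```

View pics/side9c.png

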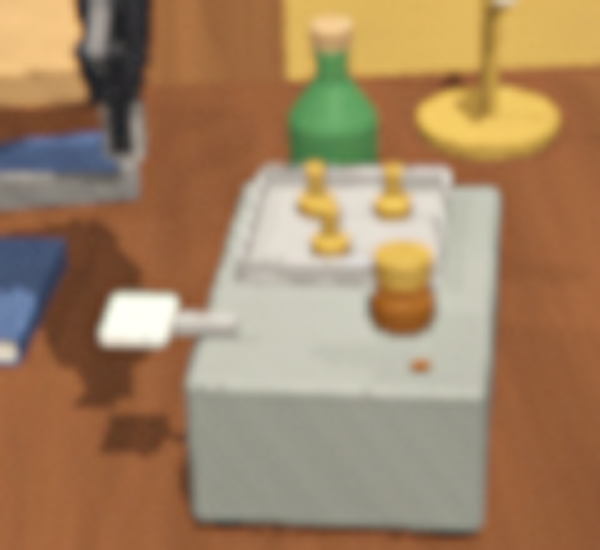

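View pics/top9c.png

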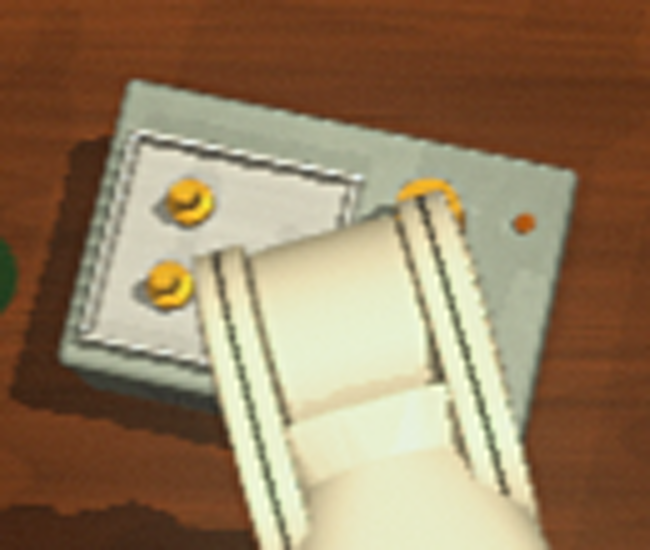

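Three heads stand upright in the tray: side crop (317,200), (393,205) and (330,240). The paddle is at (140,320) and the closed fingers are above it. A quick check of the paddle centre from the side view.

```bash
python3 - <<'E'
from h import *
s=load("side",9);P=zmap_pts(s)
m=(abs(P[...,2]-.125)<.006)&(P[...,0]>.38)&(P[...,0]<.475)&(P[...,1]>.09)&(P[...,1]<.19)
q=P[m];print(m.sum(),q.min(0),q.max(0),q.mean(0),cv2.minAreaRect(q[:,:2].astype(np.float32)))
for n in "top","side":
    c=load(n,9);P=zmap_pts(c);hsv=cv2.cvtColor(c["color"],cv2.COLOR_RGB2HSV)
    m=(hsv[...,0]>=16)&(hsv[...,0]<=30)&(hsv[...,1]>140)&(P[...,2]>.115)&(P[...,2]<.2)&(abs(P[...,0]-.583)<.07)&(abs(P[...,1]-.257)<.07)
    for b in blobs(m,5):
        q=P[b];print(n,b.sum(),q.mean(0).round(3),q[:,2].max().round(3))
E
```

```text
108 [0.42222033 0.11464541 0.11902177] [0.47428713 0.17089287 0.12465791] [0.44345702 0.13882866 0.12153577] ((0.44913339614868164, 0.14022809267044067), (0.058087874203920364, 0.049677371978759766), 80.24418640136719)
top 62 [0.614 0.276 0.134] 0.151
top 63 [0.564 0.285 0.133] 0.152
side 54 [0.564 0.252 0.131] 0.146
side 25 [0.613 0.273 0.127] 0.145
```

Request:
send_rows([
  [[0, 0, 0.6, 0, 0, 0], [0, 0, 0.8, 0, 0, 0], [0, 0, 0.5, 0, 0, 0], [0, 0, 0.2, 0, 0, 0], [0, 0, 0.15, 0, 0, 0], [0, 0, 0, 0, 0, 0]],
])

```text
clock: 22.25
eef_pos: [0.4431, 0.1397, 0.1289]
tool_rot: [0.09, 0.996, 0.0, -0.001]
ft_force: [-5.4, 0.2, 6.8]
grip_width: 0.0003
```

Request:
send_rows([
  [[0, 0, 0.15, 0, 0, 0], [0, 0, 0.15, 0, 0, 0], [0, 0, 0.15, 0, 0, 0], [0, 0, 0.15, 0, 0, 0], [0, 0, 0, 0, 0, 0], [0, 0, 0, 0, 0, 0]],
])

```text
clock: 23.0
eef_pos: [0.4444, 0.1398, 0.0994]
tool_rot: [0.09, 0.996, 0.001, 0.001]
ft_force: [-2.4, -0.2, 8.6]
grip_width: 0.0
```

```bash
python3 st.py .443 .139 .085
```

```text
t 23.0 p [0.4444 0.1398 0.0994] j [ 0.304  0.287 -0.323  0.959  0.001  0.485] F [-2.36 -0.18  8.57] w 0.0 yaw 169.64 tz [ 0.0018  0.0012 -1.    ]
tool delta units [ 0.024 -0.021  0.288] m [ 0.0012 -0.0011  0.0144]
```

Request:
send_rows([
  [[0, 0, 0.1, 0, 0, 0], [0, 0, 0.1, 0, 0, 0], [0, 0, 0.08, 0, 0, 0], [0, 0, 0, 0, 0, 0], [0, 0, 0, 0, 0, 0], [0, 0, 0, 0, 0, 0]],
])

```text
clock: 23.75
eef_pos: [0.4444, 0.1398, 0.0854]
tool_rot: [0.09, 0.996, 0.001, 0.001]
ft_force: [-2.5, 0.7, 8.3]
grip_width: 0.0001
```

```bash
python3 st.py .443 .139 .085;python3 - <<'E'
from h import *
from workcell import *
for n,r in(("side",(slice(110,320),slice(170,310))),("top",(slice(130,280),slice(150,400)))):
    c=camera(n);np.savez(f"{n}10.npz",**c);P=zmap_pts(c)
    m=(P[...,2]>.05)&(P[...,2]<.105)&(P[...,0]>.40)&(P[...,0]<.465)&(P[...,1]>.10)&(P[...,1]<.18)
    hsv=cv2.cvtColor(c["color"],cv2.COLOR_RGB2HSV);m&=(hsv[...,2]>140)&(hsv[...,1]<60)
    print(n,m.sum(),np.percentile(P[m][:,2],[10,50,90]) if m.any() else "")
    m=(hsv[...,0]>=16)&(hsv[...,0]<=30)&(hsv[...,1]>140)&(abs(P[...,0]-.53)<.1)&(P[...,2]>.004)
    for b in blobs(m,8):print(n,b.sum(),P[b].mean(0).round(3),P[b][:,2].max().round(3))
    cv2.imwrite(f"pics/{n}10c.png",cv2.resize(c["color"][r][:,:,::-1],None,fx=2.8,fy=2.8,interpolation=cv2.INTER_CUBIC))
E
```

```text
t 23.75 p [0.4444 0.1398 0.0854] j [ 0.304  0.304 -0.342  0.923  0.001  0.485] F [-2.51  0.67  8.32] w 0.0001 yaw 169.64 tz [ 0.0019  0.0012 -1.    ]
tool delta units [ 0.024 -0.021  0.008] m [ 0.0012 -0.001   0.0004]
side 116 [0.06740159 0.07362651 0.08293046]
side 148 [0.602 1.34  0.233] 0.465
side 54 [0.564 0.25  0.131] 0.146
side 26 [0.613 0.273 0.128] 0.147
side 82 [0.603 0.126 0.151] 0.159
side 86 [ 0.577 -0.286  0.029] 0.755
side 88 [ 0.472 -0.275  0.021] 0.04
top 0 
top 89 [0.589 0.437 0.188] 0.194
top 63 [0.615 0.276 0.133] 0.153
top 142 [0.606 0.135 0.158] 0.166
top 61 [0.564 0.285 0.134] 0.152
top 63 [0.568 0.225 0.133] 0.151
top 62 [ 0.58  -0.27   0.025] 0.045
top 646 [ 0.487 -0.59   0.09 ] 0.155
top 61 [ 0.473 -0.268  0.025] 0.044
top 142 [0.433 0.654 0.116] 0.126
```

View pics/side10c.png

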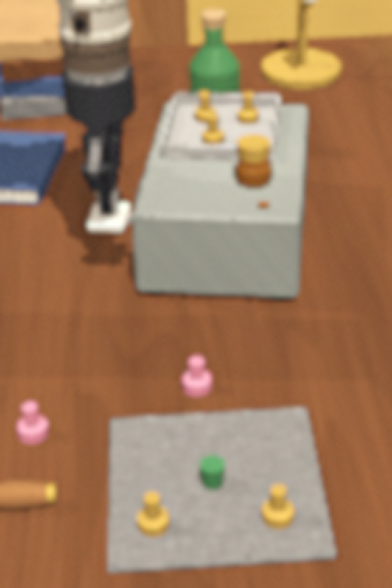

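The paddle is about 48 mm down: the TCP says 47.6 mm, the depth picture agrees, and the force is 8.3 N. All heads stand. One short hold for stillness, then I hand in.

Request:
send_rows([
  [[0, 0, 0, 0, 0, 0], [0, 0, 0, 0, 0, 0], [0, 0, 0, 0, 0, 0], [0, 0, 0, 0, 0, 0]],
])

```text
clock: 24.35
eef_pos: [0.4444, 0.1398, 0.0854]
tool_rot: [0.09, 0.996, 0.001, 0.001]
ft_force: [-2.9, 0.4, 8.3]
grip_width: 0.0003
```

```bash
python3 -c "
from workcell import *
print(job_done())"
```

```text
the job is handed in; nothing more can be done
None
```

I moved the two mat heads nearest the polisher into the tray, then pressed the paddle to its third click with closed fingers. I handed the job in at 24.4 s while still holding it there; no verdict was reported.

Last checks:
- **Tray:** three heads stand stem up, at about (0.615, 0.276), (0.564, 0.285) and (0.568, 0.225), all inside the walls.
- **Mat:** the other two heads are still at (0.580, -0.270) and (0.473, -0.268), the same as at the start within measuring error.
- **Paddle:** it is about 48 mm down and still, with roughly 8.3 N on the fingers. Only the side view could confirm the depth, because the arm blocked the top view.
- **Bystanders:** I measured only the jar again, and it had not moved. The stopper, green bottle and pink look-alikes looked untouched in the last picture; the candle, ink bottle, notebook and wooden handle were not measured or fully in view.

One reading disagreed: the gripper showed 11.5 mm on the 14 mm stems. Both heads were held and placed without slipping.

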